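# Chocolates from the snack box onto the serving tray

### The arm

A 6-joint arm with a two-finger parallel gripper is mounted at the origin on a cart in front of the work surface, level with it; the furniture and walls round the work are solid. World frame = base frame: x ahead of the robot, y to its left, z up, the work surface at z = 0. Lengths are in mm, angles in rad, forces in N, time in s.
With the tool pointing down it reaches from about 375 to 975 mm from the base axis. Payload 3.8 kg.
Tool frame: the origin (TCP) lies on the centre line of the jaws, within the pads' length; the fingertips stand 19 mm ahead of it and the grasp point (between the pads) is the TCP; z points along the fingers, y is the line along which they close (so a half turn about z gives the same grasp; the last joint's range is limited). The gripper opens to 88 mm and grips with 3 to 60 N. Pads are 18 mm wide; open, the fingers measure 123 mm over their backs; the gripper's body (75 mm by 187 mm) begins 45 mm behind the grasp point.
Start: joints at [1.088, 0.264, 1.604, -0, 1.274, -0.037], TCP at [291.044, 609.025, 257.706] pointing down, gripper open.
Joint ranges: [-2.63, 2.63], [-0.94, 2.18], [0.31, 2.57], [-1.31, 4.45], [0, 2.66], [-2.55, 2.55]. Speed limits (rad/s): [2.57, 2.57, 3.14, 3.14, 3.14, 3.14].

### API

Orientations are given as a unit quaternion [x, y, z, w].
In Python, from bench import reach, line_to, goto_joints, gripper_to, dwell, inverse_kinematics, read_state, camera, camera_params, PlanningError, hand_in gives the robot as it stands. Calls block until the motion is done:
- reach(position, orientation): joint-space move of the TCP to a pose.
- line_to(position, ori=None, max_speed=150): straight line of the TCP; ori=None keeps the orientation; max_speed is the mean speed in mm/s.
- goto_joints(angles): joint-space move.
- gripper_to(opening): finger opening in mm; the grip force is fixed at half the most; returns when the fingers have stopped.
- dwell(seconds).
- inverse_kinematics(position, orientation): joint angles nearest the present ones, or None.
- read_state(): the state.
- camera(name): name is "scene" or "side" or "wrist"; returns the picture (400x640x3 uint8, red, green, blue); there is no depth.
- camera_params(name): a dict with "camera_matrix" (3x3 intrinsics, pixels), "k1" (the pictures are not rectified: a ray, as slopes to the right and down, at radius r is drawn at 1 + k1 r^2 times it, then the intrinsics apply), "extrinsics" (4x4, takes a point from world to camera coordinates); the wrist camera has in their place "hand_eye" (4x4, takes a point from camera to tool coordinates, whose origin is the TCP and whose axes are the flange's). Camera axes: x right, y up, looking along -z (the intrinsics and any distortion apply to the point x, -y, -z); pixel columns grow to the right and rows downward; lengths in mm; the calibration is good to about 2 mm. A picture is of the moment at which its call begins: read the wrist's pose just before it. camera_params takes no time and is no camera call.
A pose or a line that the arm cannot do raises PlanningError and nothing moves.
- hand_in(): hands the job in; it is judged then, once.
The state is a dict: "time_s": time; "joint_pos": joint angles; "joint_vel": joint speeds; "effort": joint torques, N m; "tcp_pos": TCP position; "tcp_rot": TCP orientation; "force": force on the tool from outside, world axes, zero at the start; "ft_torque": the same for the moment, N m; "finger_gap": finger opening in mm; "gripper_force": force on a finger pad.
Only numpy, scipy, OpenCV 4.12 (cv2) and the standard library are available. Lean on these libraries where they do the work, as an engineer would, in place of code of your own. Each camera call takes 0.05 s, during which the arm holds its last target. There are 200 camera calls.

### The job

Swing the wooden lid of the white snack box by its steel bar up and right over, so that it stays open on its own. Then take out the flat chocolate carton that leans inside and stand it upright, right way up, on the floor of the dark wooden tray beside the mug. Do not drop the carton, leave the lid standing open, and leave the mug, the two jars and the tin undisturbed.

Things in the scene. Friction and masses are not known exactly. Their poses are not given: they have to be found in the camera images.
- snack_box: White enamelled box fixed on the worktop, 172 (x) x 212 (y) x 118 mm high, walls and floor 6 mm, open on top under its lid. Origin: centre of its underside. Its -x side is the front (under the lid's bar), its +x side carries the hinge.
- lid_hinge (a point): Middle of the hinge line, on the upper edge of the box's far (+x) wall, 118 mm above the worktop; the hinge line runs along the box's y axis. The point is fixed to the box and its axes are the box's.
- lid_bar (a point): Middle of the lid's round steel bar: 12 mm thick, 110 mm long, along the box's y axis, on two 8 mm posts 100 mm apart, 50 mm out from the lid's front edge and 222 mm from the hinge line. Shut, it hangs 123 mm above the worktop with 44 mm free between it and the box's front wall: it can be pinched from above, and turns between the fingers. At 1.57 it is 340 mm up. The point turns with the lid.
- lid (a joint): Opening angle of the lid, rad: 0 shut and level, grows as the front edge swings up and over, stop at 1.92 (leaning back). Wooden lid 172 mm deep, 218 wide, 10 thick, about 0.3 kg, lightly damped. Balance point about 1.52: let go below it the lid falls shut, above it falls on to the stop and stays open.
- carton_centre (a point): Centre (half-way up) of the flat chocolate carton: 30 mm thick (its x axis), 157 long (y), 92 high (z, towards its top); about 60 g, rigid, closed, loose. At the start it leans in the box, y axis along the box's y, its -x face the lower, front one; it comes out along its own z axis (up and towards the box's front). It shall stand on its 30 x 157 mm bottom.
- tray: Dark wooden serving tray, fixed, 220 (x) x 290 mm (y), rim 18 mm high and 7 mm thick. Origin: centre of its underside; the upper side of its floor is 7 mm above. The mug stands at its -y end; the +y end is free.
- mug: Beige mug, about 81 mm across, 117 mm over the handle, 132 mm high, loose, on the tray with its centre about 85 mm to the tray's -y side. Origin: centre of its underside.
- spice_jar: Small red-capped spice jar, 41 mm across, 105 mm high, loose on the worktop. Origin: centre of its underside.
- olive_jar: Glass jar with yellow lid and dark label, 67 mm across, 106 mm high, loose on the worktop. Origin: centre of its underside.
- tin: Tin with a dark label, 58 mm across, 72 mm high, loose on the worktop. Origin: centre of its underside.
- box_rest (a point): Sloping wooden rest in the box, fixed, as wide as the box; this point (box axes) is where the carton's lower front edge sits, at its middle. It holds the carton leaning 30 degrees from upright, top towards the box's front (-x). It covers the carton's bottom and the lowest 41 mm of its front, lower face; the top 50 mm are free on both broad faces, with over 40 mm of free space before the front one.

How it is judged:
By the outcome, as a careful person would: the job done as asked, in the order asked, and still so for the second after the job is handed in, with the robot touching nothing.
It also fails if it takes over 58 s, if anything falls off the work surface, if the arm or the gripper's body presses on something with over 40 N, if the wrist force passes 120 N, or if a joint passes its speed limit or range.

## Working session

There is one attempt and no reset: what is moved stays moved. The work goes in short steps, each a Python script; the robot and the scene stay as the last script left them, time stands still between calls to the robot, and variables do not carry over. Pictures are saved under pics/ and viewed, at most 10 in all, crops included, and the job is handed in when it is done.

```bash
mkdir -p pics; ls; python3 - <<'E'
from bench import *
import cv2
for n in ["scene","side"]:
    cv2.imwrite(f"pics/{n}0.png",camera(n)[:,:,::-1]); p=camera_params(n); print(n,p)
print(camera_params("wrist")); print(read_state())
E
```

```text
pics
scene {'camera_matrix': array([[436.5894511 ,   0.        , 315.25024352],
       [  0.        , 436.5894511 , 195.97948567],
       [  0.        ,   0.        ,   1.        ]]), 'k1': -0.04284761881020334, 'extrinsics': array([[ 5.27516854e-01, -8.49345618e-01, -1.83845311e-02,
        -1.97833125e+02],
       [ 5.69298597e-01,  3.37355277e-01,  7.49726967e-01,
        -4.24398173e+02],
       [-6.30575195e-01, -4.05959898e-01,  6.61491863e-01,
        -1.16204302e+03],
       [ 0.00000000e+00,  0.00000000e+00,  0.00000000e+00,
         1.00000000e+00]])}
side {'camera_matrix': array([[431.89748919,   0.        , 320.71255524],
       [  0.        , 431.89748919, 197.38163021],
       [  0.        ,   0.        ,   1.        ]]), 'k1': 0.004988951435693661, 'extrinsics': array([[ 5.64383613e-01, -8.25442359e-01,  1.07726255e-02,
        -2.36721455e+02],
       [ 5.47262482e-01,  3.83888579e-01,  7.43729342e-01,
        -4.23485110e+02],
       [-6.18041191e-01, -4.13853199e-01,  6.68394058e-01,
        -1.34144521e+03],
       [ 0.00000000e+00,  0.00000000e+00,  0.00000000e+00
[... 590 characters left out ...]
me_s': 0.1, 'joint_pos': array([ 1.08812177e+00,  2.64625746e-01,  1.60523129e+00, -1.91608775e-06,
        1.27368902e+00, -3.69123728e-02]), 'joint_vel': array([ 0.001641  , -0.00234914, -0.00149149, -0.00218316, -0.0014247 ,
       -0.00110912]), 'effort': array([ 1.47326453e-03, -5.03617501e+01, -3.58071864e+01,  7.29900179e-02,
        2.33123743e-02, -6.95878452e-05]), 'tcp_pos': array([290.75479098, 608.50481596, 256.55087373]), 'tcp_rot': array([ 2.21039985e-01,  9.75264257e-01, -9.44161212e-04, -2.50010839e-04]), 'force': array([-0.89411514, -0.27954128, -0.37276225]), 'ft_torque': array([-0.00797943, -0.07929003,  0.02479976]), 'gripper_force': 0.0, 'finger_gap': 87.98958369893111}
```

View pics/scene0.png

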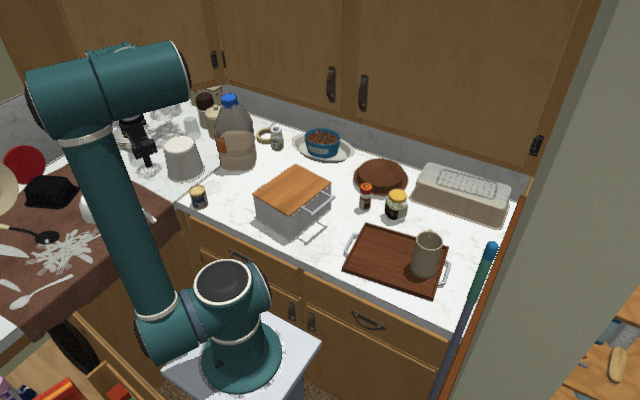

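View pics/side0.png

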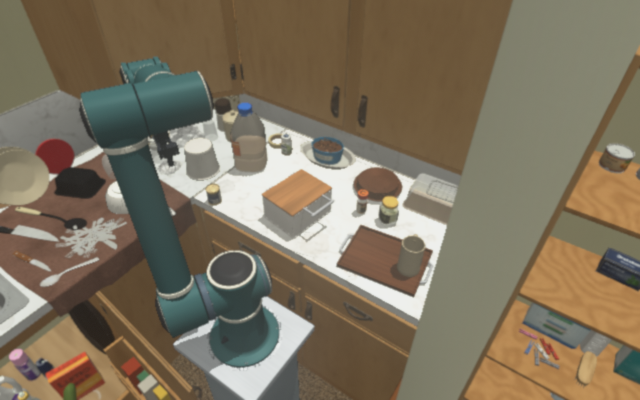

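```bash
cat > h.py <<'E'
import numpy as np, cv2
from bench import *
from scipy.spatial.transform import Rotation as R
def cam(n):
    """K,k1,(origin, Rcw) now; read pose before picture for wrist"""
    p=camera_params(n)
    if n=="wrist":
        s=read_state(); T=np.eye(4); T[:3,:3]=R.from_quat(s["tcp_rot"]).as_matrix(); T[:3,3]=s["tcp_pos"]
        C=T@p["hand_eye"]
    else: C=np.linalg.inv(p["extrinsics"])
    return p["camera_matrix"],p["k1"],C
def rays(c,px):
    K,k1,C=c; px=np.atleast_2d(px).astype(float)
    # opencv undistort with the same radial model
    u=cv2.undistortPoints(px[:,None,:],K,np.array([k1,0,0,0]))[:,0]
    d=np.c_[u[:,0],-u[:,1],-np.ones(len(u))]
    return C[:3,3],d@C[:3,:3].T
def onz(c,px,z):
    o,d=rays(c,px); return o+d*((z-o[2])/d[:,2])[:,None]
def two(c1,p1,c2,p2):
    A=np.zeros((3,3));b=np.zeros(3)
    for c,p in((c1,p1),(c2,p2)):
        o,d=rays(c,p); d=d[0]/np.linalg.norm(d[0]); M=np.eye(3)-np.outer(d,d); A+=M;b+=M@o
    return np.linalg.solve(A,b)
def quad(mask,seed):
    n,l=cv2.connectedComponents(mask.astype(np.uint8)); m=(l==l[seed[1],seed[0]]).astype(np.uint8)
    cs,_=cv2.findContours(m,cv2.RETR_EXTERNAL,cv2.CHAIN_APPROX_NONE); h=cv2.convexHull(max(cs,key=cv2.contourArea))
    for e in np.arange(.01,.1,.002):
        q=cv2.approxPolyDP(h,e*cv2.arcLength(h,True),True)
        if len(q)<=4: break
    return q[:,0],m
E
python3 - <<'E'
from h import *
for n,ls,ts in(("scene",(292,185),(375,255)),("side",(297,190),(370,255))):
    im=cv2.imread(f"pics/{n}0.png"); c=cam(n); hsv=cv2.cvtColor(im,cv2.COLOR_BGR2HSV)
    print(n,hsv[ls[1],ls[0]],hsv[ts[1],ts[0]])
    H,S,V=[hsv[...,i].astype(int) for i in range(3)]
    q,m=quad((H<20)&(S>90)&(V>100),ls); print("lid",m.sum(),q.tolist()); P=onz(c,q,128); print(P.round(),P.mean(0))
    q,m=quad((H<20)&(S>90)&(V<125),ts); print("tray",m.sum(),q.tolist());P=onz(c,q,12); print(P.round(),P.mean(0))
E
```

```text
scene [ 14 147 185] [ 11 159 112]
lid 2102 [[330, 182], [290, 215], [253, 194], [294, 164]]
[[611.  84. 128.]
 [406. 110. 128.]
 [426. 274. 128.]
 [633. 248. 128.]] [519.10155862 179.10977594 128.        ]
tray 4108 [[365, 223], [447, 247], [432, 300], [342, 270]]
[[ 602.  -62.   12.]
 [ 640. -342.   12.]
 [ 419. -374.   12.]
 [ 381.  -94.   12.]] [ 510.42377905 -218.10304214   12.        ]
side [ 14 127 198] [ 11 106 130]
lid 1614 [[330, 187], [292, 215], [263, 195], [300, 170]]
[[611.  89. 128.]
 [403. 116. 128.]
 [427. 271. 128.]
 [629. 247. 128.]] [517.40502061 180.43661321 128.        ]
tray 173517 [[639, 0], [458, 399], [0, 399], [0, 0]]
[[4323. -653.   12.]
 [ 180. -620.   12.]
 [-527.  407.   12.]
 [1137. 3681.   12.]] [1278.2988073   703.55997948   12.        ]
```

```bash
python3 - <<'E'
from h import *
a,b=cam("scene"),cam("side")
for n,p,q in(("bottle top",(229,97),(244,106)),("cup top",(181,141),(200,143)),("mug top",(429,237),(412,241)),("redcap",(366,186),(362,194)),("yel",(398,195),(389,203)),("bar",(317,208),(321,211)),("cupboard bottom",(240,95),(252,92))):
    print(n,two(a,p,b,q).round())
print("bottle base",onz(a,(236,165),0).round())
c=np.array([519,180.]); th=np.radians(82.9); bx=np.array([np.cos(th),np.sin(th),0])
print(read_state()["joint_pos"].round(2))
for s in(1,-1):
    y=s*bx; z=np.array([0,0,-1.]); q=R.from_matrix(np.c_[np.cross(y,z),y,z]).as_quat()
    for off,zz in((-136,330),(-136,123),(86,340),(146,340),(86,420)):
        p=np.r_[c+off*bx[:2],zz]; j=inverse_kinematics(p,q); print(s,p.round(),None if j is None else np.round(j,2))
E
```

```text
bottle top [663. 550. 302.]
cup top [526. 707. 134.]
mug top [ 459. -317.  212.]
redcap [572. -69. 202.]
yel [ 580. -173.  206.]
bar [ 692.  187. -112.]
cupboard bottom [1318. 1119. -124.]
bottle base [[643. 550.   0.]]
[ 1.09  0.26  1.61 -0.    1.27 -0.04]
1 [502.  45. 330.] [ 0.04 -0.1   1.87 -0.    1.38 -1.41]
1 [502.  45. 123.] [ 0.04  0.07  2.1  -0.    0.98 -1.41]
1 [530. 265. 340.] [ 0.42  0.07  1.68 -0.    1.39 -1.02]
1 [537. 325. 340.] [ 0.5   0.14  1.61 -0.    1.4  -0.94]
1 [530. 265. 420.] [ 0.42  0.05  1.56 -0.    1.53 -1.02]
-1 [502.  45. 330.] [ 0.04 -0.1   1.87 -0.    1.38  1.73]
-1 [502.  45. 123.] [ 0.04  0.07  2.1  -0.    0.98  1.73]
-1 [530. 265. 340.] [ 0.42  0.07  1.68 -0.    1.39  2.12]
-1 [537. 325. 340.] [ 0.5   0.14  1.61 -0.    1.4   2.2 ]
-1 [530. 265. 420.] [ 0.42  0.05  1.56 -0.    1.53  2.12]
```

```bash
python3 - <<'E'
from h import *
th=np.radians(82.9); bx=np.array([np.cos(th),np.sin(th),0]); z=np.array([0,0,-1.])
q=R.from_matrix(np.c_[np.cross(bx,z),bx,z]).as_quat()
reach([500,75,340],q)
c=cam("wrist"); np.save("c1.npy",np.array(c,dtype=object),allow_pickle=True)
cv2.imwrite("pics/w1.png",camera("wrist")[:,:,::-1]); s=read_state(); print(s["time_s"],s["tcp_pos"])
E
```

```text
2.2333 [500.0329784   75.70003281 339.84391899]
```

View pics/w1.png

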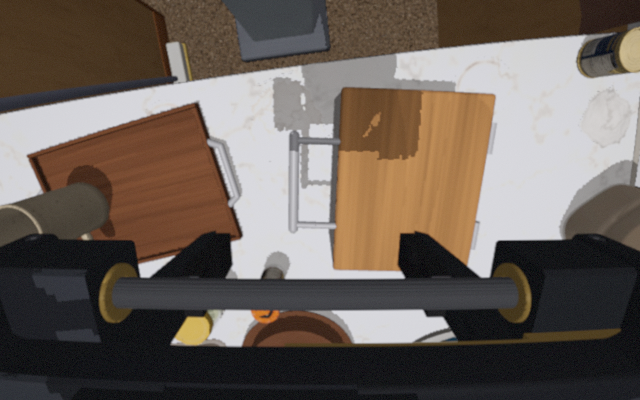

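```bash
python3 - <<'E'
from h import *
c=tuple(np.load("c1.npy",allow_pickle=True))
im=cv2.imread("pics/w1.png"); hsv=cv2.cvtColor(im,cv2.COLOR_BGR2HSV).astype(int)
# lid front edge / bar lines
lid=onz(c,[(342,88),(495,94),(333,269)],128); print("lid",lid.round(1))
f=lid[0]-lid[2]; print("front edge len/yaw",np.linalg.norm(f),np.degrees(np.arctan2(f[1],f[0]))+90, np.linalg.norm(lid[1]-lid[0]))
g=lid[1]-lid[0]; print(np.degrees(np.arctan2(g[1],g[0])))
# bar: bright column centroid for rows between the posts
for r in(140,160,180,200,220):
    row=im[r,280:310].mean(1); print(r,row.astype(int))
b=onz(c,[(293.5,133),(293.5,232)],123); print("bar",b.round(1),np.linalg.norm(b[0]-b[1]),b.mean(0))
t=onz(c,[(30,155),(197,104),(241,237)],18); print("tray",t.round(1),[np.linalg.norm(t[0]-t[1]),np.linalg.norm(t[1]-t[2])])
E
```

```text
lid [[404.9 116.9 128. ]
 [429.3 282.6 128. ]
 [614.8  84.6 128. ]]
front edge len/yaw 212.40967644416276 261.2403311170734 167.4239206097544
81.59530090471327
140 [217 218 218 217 218 217 219 215 196 148 109 109 116 123 123 123 118 117
 123 127 129 128 129 130 129 129 129 130 131 129]
160 [218 218 217 218 219 217 218 216 197 167 162 176 188 202 197 183 169 154
 148 182 204 179 152 149 149 148 147 149 170 206]
180 [217 218 218 217 215 212 213 209 182 160 163 177 192 201 195 178 164 151
 163 198 181 158 155 153 154 154 156 158 168 173]
200 [217 218 218 217 219 217 219 214 189 165 167 180 194 199 190 175 161 149
 171 207 218 218 219 218 217 215 214 214 213 212]
220 [218 218 217 218 218 218 219 212 181 161 168 182 195 194 185 172 158 145
 172 200 207 208 207 207 207 208 210 212 212 211]
bar [[445.4  58.8 123. ]
 [562.   42.2 123. ]] 117.77353560698413 [503.73407862  50.49545386 123.        ]
tray [[ 426.3 -363.6   18. ]
 [ 390.5  -81.2   18. ]
 [ 599.6  -55.3   18. ]] [np.float64(284.63762949449347), np.float64(210.6944126243421)]
```

```bash
cat >> h.py <<'E'
YAW=np.radians(81.8); BX=np.array([np.cos(YAW),np.sin(YAW),0]); BY=np.array([-BX[1],BX[0],0]); BAR=np.array([503.7,50.4,123.]); HINGE=BAR+222*BX-[0,0,5]
Z=np.array([0,0,1.])
QD=R.from_matrix(np.c_[np.cross(BX,-Z),BX,-Z]).as_quat()
E
python3 - <<'E'
from h import *
def st(m):
    s=read_state(); print(m,round(s["time_s"],2),s["tcp_pos"].round(1),s["force"].round(1),round(s["finger_gap"],1),round(s["gripper_force"],1))
gripper_to(36)
reach(BAR+[0,0,60],QD); line_to(BAR+[0,0,0],max_speed=100); st("down")
gripper_to(0); st("grip")
c=read_state()["tcp_pos"]
E
```

```text
down 4.55 [504.4  50.5 123.7] [ 0.  -0.2  0.6] 35.9 0.0
grip 5.06 [504.   50.1 123.6] [-0.5 -2.   3.8] 10.5 29.3
```

```bash
python3 - <<'E'
from h import *
a0=np.arctan2(5,222); r=np.hypot(5,222)
for t in np.linspace(0,1.84,15)[1:]:
    p=HINGE-BX*r*np.cos(t+a0)+Z*r*np.sin(t+a0)
    line_to(p,max_speed=130)
    s=read_state(); print(round(t,2),round(s["time_s"],2),(s["tcp_pos"]-p).round(1),s["force"].round(1),round(s["finger_gap"],1))
    if np.linalg.norm(s["force"])>40: print("STOP"); break
cv2.imwrite("pics/s2.png",camera("scene")[60:300,150:550,::-1])
E
```

```text
0.13 5.43 [ 0.3 -0.3 -0.1] [ 2.6 -3.1 -2.4] 10.4
0.26 5.81 [ 0.3 -0.3 -0.5] [ 2.6 -3.8 -1.3] 10.5
0.39 6.18 [ 0.4  0.  -0.7] [ 4.3 -1.5 -1.5] 10.2
0.53 6.56 [ 0.6  0.4 -1. ] [ 5.8  1.9 -3.2] 10.1
0.66 6.93 [ 0.8  0.7 -1.5] [ 7.9  3.1 -4.9] 9.5
0.79 7.31 [ 0.9  0.9 -2.3] [10.2  2.6 -7. ] 9.3
0.92 7.68 [ 1.1  0.9 -3.3] [ 12.    4.  -10.7] 9.1
1.05 8.06 [ 1.2  0.6 -4.4] [ 13.1   3.5 -12.9] 9.0
1.18 8.43 [ 1.3 -0.1 -5.5] [ 14.4   1.8 -15.1] 8.7
1.31 8.81 [ 1.2 -0.9 -6.1] [ 14.2   0.3 -15.9] 8.3
1.45 9.18 [ 1.1 -1.6 -6.2] [ 12.8  -1.8 -14.5] 8.9
1.58 9.56 [ 1.  -2.2 -6.2] [ 12.1  -2.6 -12.3] 8.8
1.71 9.93 [ 0.9 -2.8 -6.3] [ 10.5  -3.9 -11.9] 8.6
1.84 10.31 [ 0.9 -3.1 -6.1] [ 10.2  -5.2 -11.2] 8.7
```

View pics/s2.png

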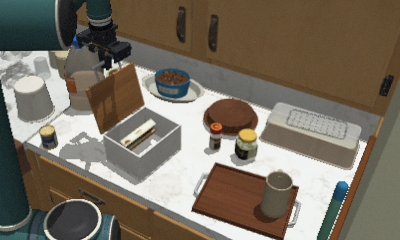

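```bash
python3 - <<'E'
from h import *
gripper_to(45); p=read_state()["tcp_pos"]; line_to(p+[0,0,60],max_speed=150)
print(read_state()["force"].round(1))
reach(HINGE-130*BX+Z*270,QD)
c=cam("wrist"); np.save("c2.npy",np.array(c,dtype=object),allow_pickle=True)
cv2.imwrite("pics/w2.png",camera("wrist")[:,:,::-1]); s=read_state(); print(s["time_s"],s["tcp_pos"])
E
```

```text
[-0.9 -0.2 -0.1]
12.45 [517.02473241 142.4746177  387.55938101]
```

View pics/w2.png

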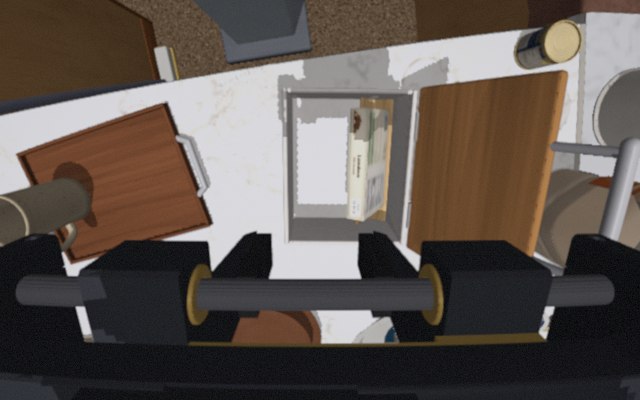

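```bash
python3 - <<'E'
import cv2
im=cv2.imread("pics/w2.png")[82:252,270:430]
cv2.imwrite("pics/w2c.png",cv2.resize(im,None,fx=3.5,fy=3.5,interpolation=cv2.INTER_CUBIC))
E
```

```text
(no output)
```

View pics/w2c.png

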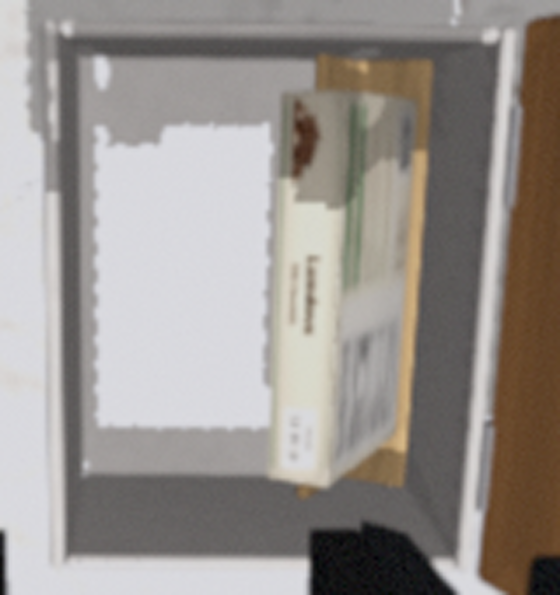

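```bash
python3 - <<'E'
from h import *
from scipy.optimize import brentq
c=tuple(np.load("c2.npy",allow_pickle=True))
px=lambda L:np.array(L)/3.5+[269.7-.0,81.7]
def box(P): d=P-HINGE; return np.c_[d@BX,d@BY,d[:,2]+118].round(1)
print("rim",box(onz(c,px([(47,22),(58,562),(522,28),(472,575)]),118)))
for n,e in(("front",[(282,92),(268,478)]),("back",[(352,97),(330,487)])):
    f=lambda z:np.linalg.norm(np.diff(onz(c,px(e),z),axis=0))-157
    z=brentq(f,20,200); print(n,"z",z,box(onz(c,px(e),z)))
    for z in (90,105): P=onz(c,px(e),z); d=P[0]-P[1]; print(z,box(P),np.degrees(np.arctan2(d[1],d[0])))
E
```

```text
rim [[-168.5  105.3  118. ]
 [-169.5 -101.4  118. ]
 [   1.6  104.   118. ]
 [  -0.9 -107.4  118. ]]
front z 90.29920096798192 [[-81.   82.1  90.3]
 [-82.4 -74.9  90.3]]
90 [[-81.   82.1  90. ]
 [-82.4 -75.   90. ]] 171.2818423854489
105 [[-82.7  81.6 105. ]
 [-84.  -69.9 105. ]] 171.2818423854489
back z 96.45282087051876 [[-54.9  80.2  96.5]
 [-57.  -76.8  96.5]]
90 [[-53.7  80.4  90. ]
 [-55.9 -79.   90. ]] 171.0193241245767
105 [[-56.4  79.9 105. ]
 [-58.5 -73.9 105. ]] 171.0193241245767
```

```bash
cat >> h.py <<'E'
def tq(a,yaw):
    bx=np.array([np.cos(yaw),np.sin(yaw),0]); y=np.cos(a)*bx+np.sin(a)*Z; z=np.sin(a)*bx-np.cos(a)*Z
    return R.from_matrix(np.c_[np.cross(y,z),y,z]),z
def W(x,y,z): return HINGE+x*BX+y*BY+(z-118)*Z
def st(m):
    s=read_state(); print(m,round(s["time_s"],2),s["tcp_pos"].round(1),s["force"].round(1),round(s["finger_gap"],1),round(s["gripper_force"],1)); return s
E
python3 - <<'E'
from h import *
c=tuple(np.load("c2.npy",allow_pickle=True))
# lid free edge corner (front/top surface edge): intersect ray with sphere-ish |(x,z)|=172 about the hinge
for p in[(567,72),(416,88)]:
    o,d=rays(c,p); d=d[0]; o=o-HINGE
    for s in np.linspace(100,700,1201):
        q=o+d*s/abs(d[2]); x,z=q@BX,q[2]
        if abs(np.hypot(x,z)-172)<.6 and x>-5: print(p,round(x,1),round(q@BY,1),round(z,1),np.pi-np.arctan2(z,x))
q,z=tq(np.radians(14),np.radians(81.5)); tgt=W(-66,2.7,100)
for k in(120,60,0): print(inverse_kinematics(tgt-k*z,q.as_quat()))
gripper_to(60); reach(tgt-120*z,q.as_quat()); 
line_to(tgt-25*z,max_speed=120); st("near")
cv2.imwrite("pics/s3.png",cv2.resize(camera("scene")[110:250,210:370,::-1],None,fx=4,fy=4))
E
```

```text
(567, 72) 63.1 104.6 160.4 1.9455209698539637
(567, 72) 63.5 104.7 159.9 1.948799252732354
(567, 72) 63.9 104.7 159.4 1.9520895083387342
(567, 72) 64.3 104.8 158.9 1.9553917307525488
(567, 72) 168.7 125.4 31.4 2.957581314503232
(567, 72) 169.1 125.4 30.9 2.9608761670923407
(567, 72) 169.5 125.5 30.4 2.9641590490997864
(567, 72) 169.9 125.6 29.9 2.9674299552672534
(416, 88) 50.6 122.2 -164.1 4.4130332102571295
(416, 88) 50.8 122.3 -164.6 4.41299698685803
[ 0.14564647  0.00339738  1.99414498  0.2646842   1.08667203 -1.39381802]
[ 0.17229909  0.07204258  2.03920498  0.28189306  0.97082083 -1.40309812]
[ 0.1984555   0.15458382  2.07109589  0.30627709  0.85503503 -1.41883894]
near 14.54 [523.2 199.4 125.2] [0.6 0.6 0.3] 60.2 0.0
```

View pics/s3.png

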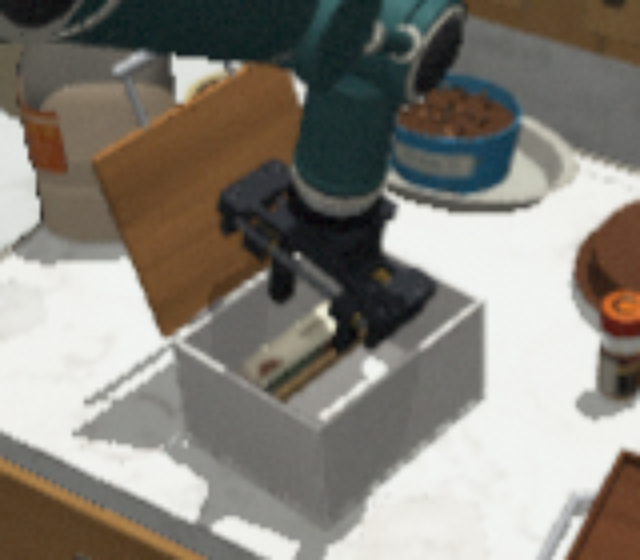

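```bash
python3 - <<'E'
from h import *
q,z=tq(np.radians(14),np.radians(81.5)); tgt=W(-66,2.7,100)
f0=read_state()["force"]
for k in(15,8,4,0):
    line_to(tgt-k*z,max_speed=80); s=st(k)
    if np.linalg.norm(s["force"]-f0)>6: print("touch"); break
else:
    gripper_to(0); st("grip"); 
    cv2.imwrite("pics/s4.png",cv2.resize(camera("scene")[130:230,230:350,::-1],None,fx=5,fy=5))
E
```

```text
15 14.87 [522.3 201.5 114. ] [ 0.5 -0.1 -0.2] 59.9 0.0
8 15.12 [522.5 203.2 107.1] [-0.9 -0.4 -0.4] 60.0 0.0
4 15.37 [522.9 204.3 103.5] [ 0.1 -0.4  0.1] 60.0 0.0
0 15.62 [523.1 205.2  99.7] [ 0.5 -0.2  0.1] 60.5 0.0
grip 16.13 [523.4 205.3 100.3] [-0.2 -0.2  2.3] 34.1 27.7
```

View pics/s4.png

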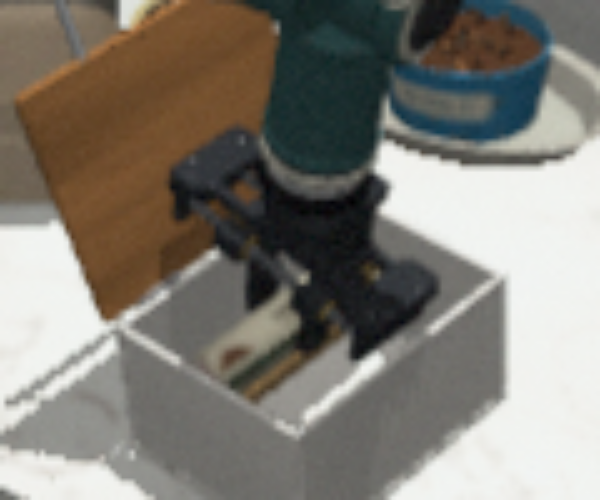

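```bash
python3 - <<'E'
from h import *
for k in(8,20,35,55,75):
    line_to(W(-66-.5*k,2.7,100+.866*k),max_speed=50); s=st(k)
    if s["finger_gap"]<20: print("LOST"); break
line_to(read_state()["tcp_pos"]+Z*110,max_speed=120); st("up")
cv2.imwrite("pics/s5.png",cv2.resize(camera("scene")[80:220,230:370,::-1],None,fx=4,fy=4))
E
```

```text
8 16.49 [523.1 201.1 107.5] [0.1 0.9 0.1] 34.0 27.7
20 16.88 [522.3 195.1 117.9] [0.2 1.  2.3] 33.8 27.8
35 17.33 [521.2 187.6 130.9] [0.6 1.6 2.9] 34.1 27.9
55 17.88 [519.4 177.6 147.8] [ 0.5 -0.8 -1.5] 33.6 27.4
75 18.43 [518.2 167.9 165.4] [ 0.1 -0.2 -0.8] 33.6 27.4
up 19.5 [517.5 167.8 274.2] [-0.4 -0.3 -0. ] 33.8 27.4
```

View pics/s5.png

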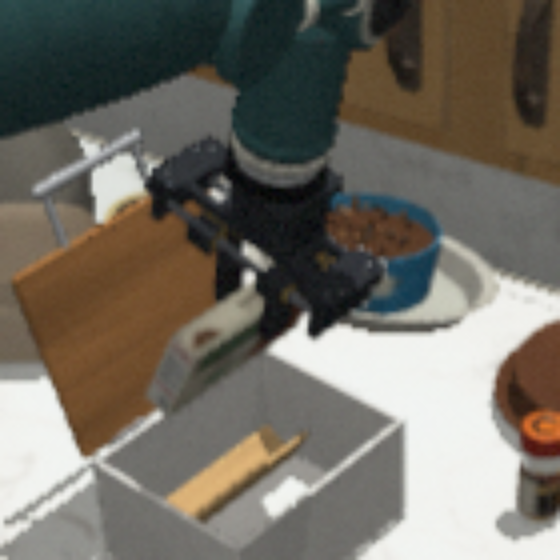

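```bash
cat >> h.py <<'E'
TY=np.radians(97.4); TC=np.array([512,-213.,0]); TYD=np.array([np.cos(TY),np.sin(TY),0])
DROP=TC+70*TYD
def proj(n,P):
    p=camera_params(n); X=(p["extrinsics"]@np.c_[P,np.ones(len(P))].T)[:3].T*[1,-1,-1]
    return cv2.projectPoints(X,np.zeros(3),np.zeros(3),p["camera_matrix"],np.array([p["k1"],0,0,0]))[0][:,0]
E
python3 - <<'E'
from h import *
q,z=tq(np.radians(-16),TY); hov=DROP+4*TYD+Z*(99+90)
m=tq(0,np.radians(88))[0]
reach([520,60,290],m.as_quat()); st("mid")
reach(hov,q.as_quat()); s=st("hover")
im=camera("scene").copy(); si=camera("side").copy(); np.save("hov_scene.npy",im)
print(inverse_kinematics(hov-Z*90,q.as_quat()))
c=hov-4*TYD; u=np.cross(TYD,Z)
P=proj("scene",np.array([c+sy*78.5*u+sx*15*TYD-Z*h for sy in(-1,1) for sx in(-1,1) for h in(0,92)])); print(P.round())
x0,y0=np.floor(P.min(0)-25).astype(int); x1,y1=np.ceil(P.max(0)+25).astype(int); k=5
big=cv2.resize(im[y0:y1,x0:x1],None,fx=k,fy=k,interpolation=cv2.INTER_CUBIC)
Q=((P-[x0,y0]+.5)*k).astype(int)
for i in range(0,8,2): cv2.line(big,Q[i].tolist(),Q[i+1].tolist(),(255,0,255),1)
print(x0,y0,big.shape); h=min(1,590/max(big.shape[:2])); cv2.imwrite("pics/s6.png",cv2.resize(big,None,fx=h,fy=h)[:,:,::-1])
E
```

```text
mid 20.07 [519.8  60.4 289.2] [-0.   0.7  0.2] 33.6 27.4
hover 20.97 [ 503.2 -139.   189.6] [ 0.8 -0.3 -0.6] 33.8 27.4
[-0.15554209  0.09942605  2.14304972 -0.35931594  0.85158034 -1.62373634]
[[374. 230.]
 [372. 252.]
 [364. 227.]
 [362. 249.]
 [391. 196.]
 [388. 218.]
 [381. 194.]
 [379. 215.]]
337 168 (545, 395, 3)
```

View pics/s6.png

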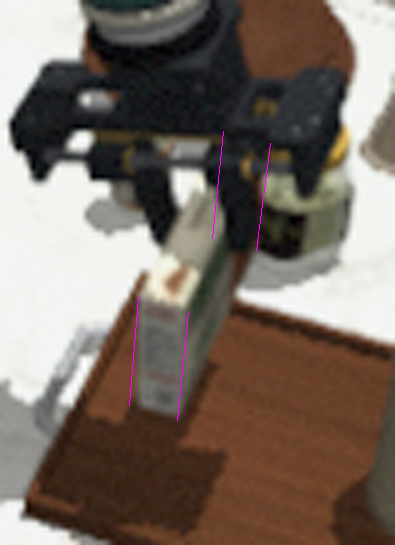

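```bash
python3 - <<'E'
from h import *
q,z=tq(np.radians(-16),TY); p=DROP+4*TYD
line_to(p+Z*108,max_speed=100); f0=st("low")["force"]
for h in np.arange(105,92,-1.5):
    line_to(p+Z*h,max_speed=30); s=st(h)
    if s["force"][2]-f0[2]>4: break
gripper_to(40); st("part"); gripper_to(60); st("open")
line_to(read_state()["tcp_pos"]-70*z,max_speed=80); st("up")
im=camera("scene"); cv2.imwrite("pics/fin.png",im[:,:,::-1]); cv2.imwrite("pics/fin_side.png",camera("side")[:,:,::-1])
E
```

```text
low 22.02 [ 503.1 -139.7  108.6] [ 0.6  0.  -0.4] 33.7 27.4
105.0 22.27 [ 502.7 -139.7  105.4] [-0.3  0.8 -0.4] 33.6 27.4
103.5 22.52 [ 502.4 -139.6  103.5] [ 0.7 -0.7  0.2] 33.8 27.4
102.0 22.77 [ 502.3 -139.6  101.8] [-0.6  0.2 -0. ] 33.8 27.4
100.5 23.02 [ 502.3 -139.6  100.3] [-0.6 -0.8 -1.5] 33.9 27.4
99.0 23.27 [ 502.4 -139.6   98.8] [-0.7  0.5 -1.2] 33.7 27.4
97.5 23.52 [ 502.4 -139.6   97.4] [-0.4  0.8 -0.2] 33.8 27.4
96.0 23.77 [ 502.9 -139.8   96.6] [-1.4  0.7  3.9] 33.4 27.9
part 24.08 [ 502.4 -139.6   95.8] [ 0.7 -1.2  0.1] 40.0 0.1
open 24.57 [ 502.5 -139.6   96. ] [-0.5  1.1  0.3] 60.0 0.0
up 25.59 [ 499.5 -120.4  162.7] [-0.8  0.9 -0.7] 59.9 0.0
```

```bash
python3 - <<'E'
from h import *
q,z=tq(0,np.radians(88))
line_to(read_state()["tcp_pos"]+Z*110,max_speed=150)
reach([420,60,330],q.as_quat()); dwell(0.3); st("away")
u=np.cross(TYD,Z); c=DROP+Z*7
P=proj("scene",np.array([c+sy*78.5*u+sx*15*TYD+Z*h for sy in(-1,1) for sx in(-1,1) for h in(0,92)]))
im=np.ascontiguousarray(camera("scene")[:,:,::-1]); cv2.imwrite("pics/fin2.png",im)
hsv=cv2.cvtColor(im,cv2.COLOR_BGR2HSV)
def hull(m): return cv2.convexHull(m)
pred=np.zeros(im.shape[:2],np.uint8); cv2.fillConvexPoly(pred,cv2.convexHull(P.round().astype(np.int32)),1)
s=np.array(cv2.split(hsv)[1]); x0,y0=(P.min(0)-14).astype(int); x1,y1=(P.max(0)+14).astype(int)
print(P.round().tolist(),x0,y0)
m=(s<85)
for y in range(y0,y1,2): print(y,"".join(("#" if m[y,x] else ".") if not pred[y,x] else ("O" if m[y,x] else "-") for x in range(x0,x1)))
# change of the other things against the first picture
d=cv2.absdiff(im,cv2.imread("pics/scene0.png")).max(2)
for n,(x,y,w,h) in dict(mug=(410,228,34,52),spice=(357,182,16,32),olive=(384,187,26,36),tin=(188,182,22,28)).items(): print(n,(d[y:y+h,x:x+w]>30).mean().round(3))
E
```

```text
away 27.7 [420.1  59.5 329.3] [0.2 0.1 0.4] 60.0 0.0
[[370.0, 271.0], [372.0, 251.0], [361.0, 268.0], [362.0, 248.0], [385.0, 237.0], [388.0, 217.0], [377.0, 234.0], [379.0, 215.0]] 346 200
200 ###################.....#####################..........
202 ##################......########################.......
204 ###################.##..###############################
206 #######################################################
208 #######################################################
210 #########################################...###########
212 #########################################.....#.....###
214 ###########################################.##.##..####
216 ################################OOOOOOOO##..##...#.####
218 ###############################OOOOOOOOOOOO##.#########
220 ##############################OOOOOOOOOOOOO############
222 #############################OOOOOOOOOOOOO#############
224 ###################......###OOOOOOOOOOOOOO#############
226 ##################.........-OOOOOOOOOOOO-O#############
228 #################.........-OOOOOOOOOOOO--##############
230 ######
[... 947 characters left out ...]
..
262 ...............--OOOOOOOOOOOO..........................
264 ...............-OOOOOOOOOOOO...........................
266 ...............--OOOOOOOOOO............................
268 ...............--OOOOOOOOO.............................
270 ....................OOOOO..............................
272 #......................................................
274 ########...............................................
276 #############..........................................
278 ###################....................................
280 #########################..............................
282 ###############################........................
mug 0.0
spice 0.0
olive 0.026
tin 0.0
```

```bash
python3 - <<'E'
from h import *
a=np.load("hov_scene.npy"); b=cv2.imread("pics/fin2.png")[:,:,::-1]
d=cv2.absdiff(a,np.ascontiguousarray(b)).max(2)[140:190,240:275]
print("lid change",(d>30).mean(), b[150,250], read_state()["time_s"])
if (d>30).mean()<.15: print(hand_in())
E
```

```text
lid change 0.029714285714285714 [106  73  43] 27.75
the job is handed in; nothing more can be done
None
```

The job was handed in at about 28 s: the lid stands open on its stop, the carton stands upright on the tray floor beside the mug, and the camera images show the mug, both jars and the tin where they started.

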